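Prop the spring flap of the stamp bin and rack a stamp block

TASK

In the art room, push the standing plaster weight in against the roller of the spring-closed bin flap so that the weight alone holds the flap wide open, and lift the wooden stamp block out of the bin while it stays open. Set the block down upright on the bare table, let go, take it again by its two long sides, and lower it (do not drop it) between the two cheeks of the little wooden rack, upright with its length running from cheek to cheek. Leave the flap propped open and the bottle, the pot and the clay slab where they are.

Things in the scene. Friction and masses are not known exactly. Their poses are not given: they have to be found in the camera images.
- bin: Fixed plywood bin with sloping top, 190 x 144 mm (x, y), origin at the centre of its underside. Floor 12 mm thick. Wall on the -y side 110 mm high, +y side 42 mm, the end walls slope between them; walls 5-6 mm. Two rails along x, 53 mm high over the floor, with inner faces at y = -47 and +3 mm, flank the stored block, so it can be taken only by its two ends (+x, -x).
- hinge (a point): Point on the hinge axis in front of the bin's near (-x) end; axes as the bin's. At x = -155, y = +68, z = 50 mm of the bin. The axis is a steel bar 10 mm thick along x, from x = -221 to +95 mm of the bin, with a thin foot at -217. The weight's place: standing before the near end wall, its middle at this x, its 100 mm length along y, its end face 5 to 13 mm short (-y) of the axis.
- flap (a joint): Clear flap, rad; 0 = closed (sloping up from the hinge bar towards the bin's -y at 25 degrees), grows as it swings up; limit 1.25; wide open is over 0.75. 186 mm along the bar, 158 mm from bar to free edge, 4 mm thick. A light spring and its weight close it (about 0.1 N m, some 6 N to start it with the weight). With the weight in its place it reads 0.95 to 1.16, and its mass keeps it.
- flap_ear (a point): Middle of the grey roller (12 mm thick, turning freely, along x) on the free edge of the flap's aluminium ear: 42 mm from the hinge axis, 68 mm above the table when closed. The ear lies in the flap's plane and runs past the near end of the bin (x = -208 to -93 mm of the bin). The upright end face of the weight, slid along the table in the bin's +y, pushes the roller up and the flap open.
- weight_c (a point): Loose off-white plaster pressing weight, a block 56 x 100 x 100 mm (x, y, z), about 0.7 kg, standing on the table; this point is the block's centre, 50 mm up. On its top stands a wooden grip rib, 50 x 26 x 36 mm (x, y, z; from 100 to 136 mm up), taken from above across its 26 mm (along y), so that the gripper's wide side stays clear of the rising flap.
- block_c (a point): Centre of the loose wooden stamp block, 60 x 38 x 56 mm (x, y, z), about 0.11 kg, z up. It starts between the rails on the bin floor, its 60 mm length along the bin's x (its centre then 40 mm up).
- rack_seat (a point): Fixed wooden rack: this point is the centre of the top of its base plate (70 x 90 mm in x, y, 12 mm above the table). Two upright cheeks, 10 mm thick, 46 mm wide in x and 68 mm high over the base, stand at its +y and -y ends with a gap of 70 mm (in y) between them; open in x. The block's 60 mm length goes along the rack's y.
- bottle: Bystander: clear bottle with black cap, 60 mm across, 150 mm tall, origin at its underside.
- pot: Bystander: dark wooden pot, 72 mm across, 70 mm tall, origin at its underside.
- slab: Bystander: grey clay slab 140 x 100 x 22 mm, origin at its underside.
Mind the look-alikes: they are no part of the job. What is meant by the part that bears weight_c is not pink, red or turquoise, and is the larger of those in its own colour.

How it is judged:
By the outcome, as a careful person would: the job done as asked, in the order asked, and still so for the second after the job is handed in, with the robot touching nothing.
It also fails if it takes over 72 s, if anything falls off the work surface, if the arm or the gripper's body presses on something with over 40 N, if the wrist force passes 120 N, or if a joint passes its speed limit or range.

ROBOT

A 7-joint arm with a two-finger parallel gripper is mounted at the origin on the work surface. World frame = base frame: x ahead of the robot, y to its left, z up, the work surface at z = 0. Lengths are in m, angles in rad, forces in N, time in s.
With the tool pointing down it reaches from about 0.425 to 0.925 m from the base axis. Payload 6.8 kg.
Tool frame: the origin (TCP) lies on the centre line of the jaws, within the pads' length; the fingertips stand 17 mm ahead of it and the grasp point (between the pads) lies 2 mm behind it; x points along the fingers, z is the direction in which the jaws open and shut, and the axes are right-handed (so a half turn about x gives the same grasp; the last joint's range is limited). The gripper opens to 88 mm and grips with 3 to 60 N. Pads are 20 mm wide; open, the fingers measure 115 mm over their backs; the gripper's body (75 mm by 178 mm) begins 61 mm behind the grasp point.
Start: joints at [-1.452, 0.477, 0.022, 1.555, -0.011, 1.109, -0.083], TCP at [0.152, 0.658, 0.24] pointing down, gripper open.
Joint ranges: [-2.96, 2.96], [-0.34, 2.1], [-1.41, 1.46], [0.24, 2.44], [-1.37, 4.51], [0.17, 1.92], [-2.96, 2.96]. Speed limits (rad/s): [2.39, 2.39, 3.14, 3.14, 3.14, 3.14, 3.14].

INTERFACE

Orientations are given as a unit quaternion [x, y, z, w].
In Python, from rig import robot, optics gives the robot as it stands.
- The arm moves only by the shell command python3 -m crank 'ROWS' [OPENING] [FORCE]. ROWS is JSON, a list of rows, each an object with "linear": the shift along the world's x, y, z in mm, a list of three; "yaw": the turn about the world's z in degrees. A call has exactly 5 rows; each row is the pose to reach, as a shift and turn from the pose commanded when the call began; what a row does not reach only later rows make up. A row lasts 1/10 s, in which the tool goes at most 50 mm and 8.59 degrees, less where a joint would pass 70% of its speed; a pose out of reach is approached as far as the arm can. A call with a gripper value outside its range is refused whole. OPENING is the opening, from -1 (shut) to 1 (fully open), set as the call begins (- or left out, the last holds). The fingers move at their own pace and stop on an object; FORCE is the grip in N (left out, the last holds). Time passes only in rows, so rows that repeat a pose let the fingers close, or fill a call up. It gives the time, the measured TCP pose, the force and the opening at its end, in the units of the state.
- robot.observe(): the state, without advancing time (a new reading comes with each control period).
- optics.grab_frame(name): name is "scene" or "top" or "wrist"; returns (picture, depth): 384x512x3 uint8, blue, green, red; 384x512 float32, m along the optical axis (not along the pixel's ray), 0 where there is no reading.
- optics.camera_model(name): a dict with "camera_matrix" (3x3 intrinsics, pixels), "k1" (the pictures are not rectified: a ray, as slopes to the right and down, at radius r is drawn at 1 + k1 r^2 times it, then the intrinsics apply), "R" (3x3) and "t" (3): a world point X has camera coordinates R X + t. Camera axes: x right, y down, z forward; pixel columns grow to the right and rows downward; lengths in m; the calibration is good to about 2 mm. A picture is of the moment at which its call begins: read the wrist's pose just before it. camera_model takes no time and is no camera call; for the wrist camera it gives the pose at the moment of the call.
- robot.job_done(): hands the job in, once; it reports no verdict.
The state is a dict: "clock": time; "q": joint angles; "qvel": joint speeds; "joint_efforts": joint torques, N m; "ee_pos": TCP position; "tool_rot": TCP orientation; "ft_force": force on the tool from outside, world axes, zero at the start; "wrist_torque": the same for the moment, N m; "grip_width": finger opening in m.
Only numpy, scipy, OpenCV 4.12 (cv2) and the standard library are available. Lean on these libraries where they do the work, as an engineer would, in place of code of your own. Each camera call takes 0.05 s, during which the arm holds its last target.

## Working session

There is one attempt and no reset: what is moved stays moved. The work goes in short steps, Python scripts to look and compute and a shell command to move; the robot and the scene stay as the last step left them, time stands still between calls to the robot, and variables do not carry over. Pictures are saved under pics/ and viewed, and the job is handed in when it is done.

```bash
ls; mkdir -p pics; python3 - <<'E'
from rig import robot, optics
import cv2,numpy as np
s=robot.observe();print(s)
for n in ["scene","top","wrist"]:
    m=optics.camera_model(n);print(n,m)
    p,d=optics.grab_frame(n);cv2.imwrite(f"pics/{n}0.png",p);np.savez(f"pics/{n}0.npz",p=p,d=d,R=m["R"],t=m["t"],K=m["camera_matrix"],k1=m["k1"])
E
```

```text
pics
{'clock': 0.0, 'q': array([-1.45213331,  0.47780711,  0.02238255,  1.55641581, -0.01148872,
        1.10927729, -0.08311303]), 'qvel': array([-6.42259824e-04, -1.65249166e-03, -1.05031784e-03, -9.43147149e-04,
        1.05619853e-04, -1.35135389e-03,  3.69295857e-05]), 'joint_efforts': array([ 6.31362545e-04, -5.82854927e+01,  1.53455123e+00, -2.72608280e+01,
       -5.43914165e-02,  1.69022981e-02,  1.44693408e-04]), 'ee_pos': array([0.15167295, 0.65717384, 0.23869287]), 'tool_rot': array([-0.44064803,  0.55381862,  0.43977876,  0.55290947]), 'ft_force': array([-0.05095353, -1.2938148 ,  0.09105449]), 'wrist_torque': array([0.03172825, 0.00125644, 0.01258968]), 'grip_width': 0.08774315433646948}
scene {'camera_matrix': array([[375.6939297 ,   0.        , 250.54176986],
       [  0.        , 375.6939297 , 188.49815984],
       [  0.        ,   0.        ,   1.        ]]), 'k1': -0.022227228293587767, 'R': array([[ 0.05788637,  0.99827491, -0.00981711],
       [ 0.54448293, -0.03981186, -0.83782657],
       [-0.83677208,  0.04315349, -0.54584821]]), 't': array([-0.07473519, -0.24994531,  1.56928927])}
top {'camera_matrix': array([[391.80563671,   0.        , 254.85380084],
       [  0.        , 391.80563671, 188.81371362],
       [  0.        ,   0.        ,   1.        ]]), 'k1': -0.11488239488858437, 'R': array([[-0.02749649, -0.99955229, -0.01179667],
       [-0.99428804,  0.02856534, -0.10283632],
       [ 0.10312725,  0.00890165, -0.99462834]]), 't': array([0.08501427, 0.57141615, 1.10537548])}
wrist {'camera_matrix': array([[320.05662338,   0.        , 255.84712527],
       [  0.        , 320.05662338, 191.07094813],
       [  0.        ,   0.        ,   1.        ]]), 'k1': -0.07169155140156924, 'R': array([[ 0.22468395,  0.97442991, -0.00186416],
       [ 0.93931249, -0.21607682,  0.26646362],
       [ 0.25924732, -0.06162113, -0.96384317]]), 't': array([-0.67365731, -0.03219426,  0.38967577])}
```

View pics/scene0.png

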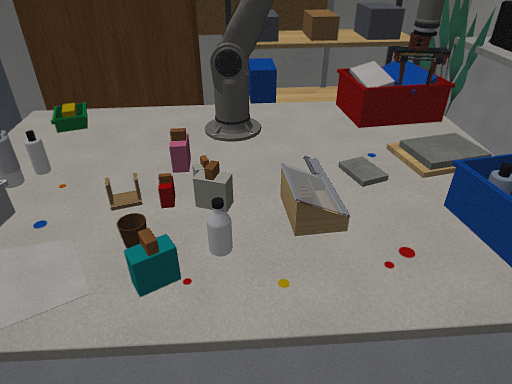

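View pics/top0.png

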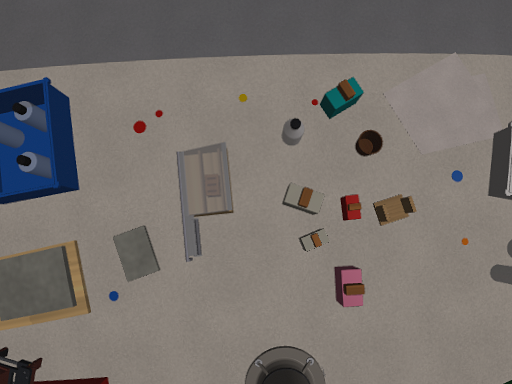

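View pics/wrist0.png

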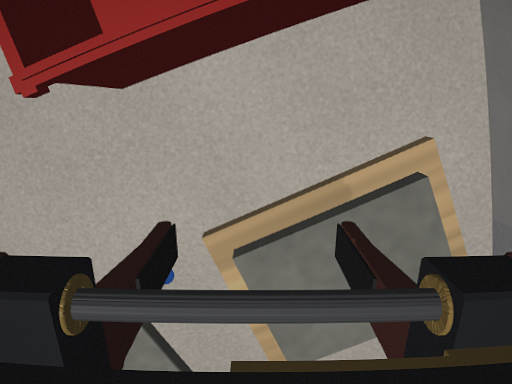

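The top view shows the larger off-white weight at (304,198) and the small decoy at (314,240). The bin is at (207,180) with its hinge bar along (185,150)-(190,260). The rack is at (394,209), the pot at (369,143), the bottle at (293,131) and the slab at (136,253).

```bash
cat > h.py <<'E'
import cv2,numpy as np
from rig import robot, optics
class Cam:
    def __init__(s,name,m=None):
        m=m or optics.camera_model(name)
        s.K=np.array(m["camera_matrix"]);s.k1=m["k1"];s.R=np.array(m["R"]);s.t=np.array(m["t"])
    def ray(s,u,v):
        d=np.array([(u-s.K[0,2])/s.K[0,0],(v-s.K[1,2])/s.K[1,1]]);n=d.copy()
        for _ in range(20): n=d/(1+s.k1*(n@n))
        return n
    def plane(s,u,v,z):
        n=s.ray(u,v);c=-s.R.T@s.t;w=s.R.T@np.array([n[0],n[1],1.]);return c+w*(z-c[2])/w[2]
    def depth(s,u,v,d):
        n=s.ray(u,v);return s.R.T@(np.array([n[0],n[1],1.])*d-s.t)
    def proj(s,X):
        c=s.R@np.asarray(X)+s.t;n=c[:2]/c[2];n=n*(1+s.k1*(n@n));return s.K[:2,:2]@n+s.K[:2,2]
def snap(name,tag):
    m=optics.camera_model(name);p,d=optics.grab_frame(name);cv2.imwrite(f"pics/{tag}.png",p)
    np.savez(f"pics/{tag}.npz",p=p,d=d,**{"R":m["R"],"t":m["t"],"camera_matrix":m["camera_matrix"],"k1":m["k1"]});return p,d,Cam(name,m)
def load(tag):
    z=np.load(f"pics/{tag}.npz");k="camera_matrix" if "camera_matrix" in z else "K"
    return z["p"],z["d"],Cam(None,dict(camera_matrix=z[k],k1=float(z["k1"]),R=z["R"],t=z["t"]))
def crop(p,x0,y0,x1,y1,f,name):
    c=cv2.resize(p[y0:y1,x0:x1],None,fx=f,fy=f,interpolation=cv2.INTER_CUBIC);cv2.imwrite(f"pics/{name}.png",c)
E
python3 - <<'E'
from h import *
p,d,c=load("top0")
crop(p,160,130,250,270,4,"c1");crop(p,270,100,430,260,4,"c2")
for u,v in [(303,200),(293,198),(314,240),(400,210),(394,205),(210,205),(225,190),(193,170)]:
    print((u,v),c.depth(u,v,d[v,u]).round(4))
E
```

```text
(303, 200) [ 0.5295 -0.0572  0.1364]
(293, 198) [ 0.5384 -0.0345  0.0992]
(314, 240) [ 0.4232 -0.088   0.0917]
(400, 210) [ 0.4999 -0.3584  0.0143]
(394, 205) [ 0.5153 -0.3412  0.0136]
(210, 205) [0.5263 0.1924 0.0908]
(225, 190) [0.564  0.1484 0.1138]
(193, 170) [0.6278 0.2416 0.0701]
```

View pics/c1.png

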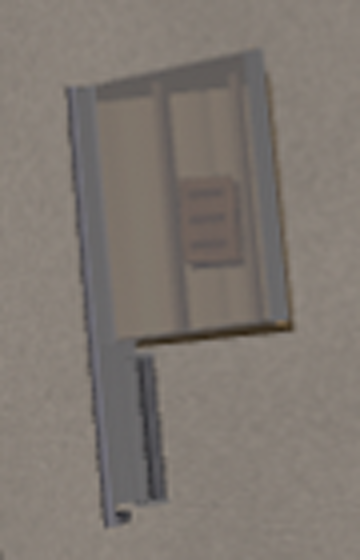

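View pics/c2.png

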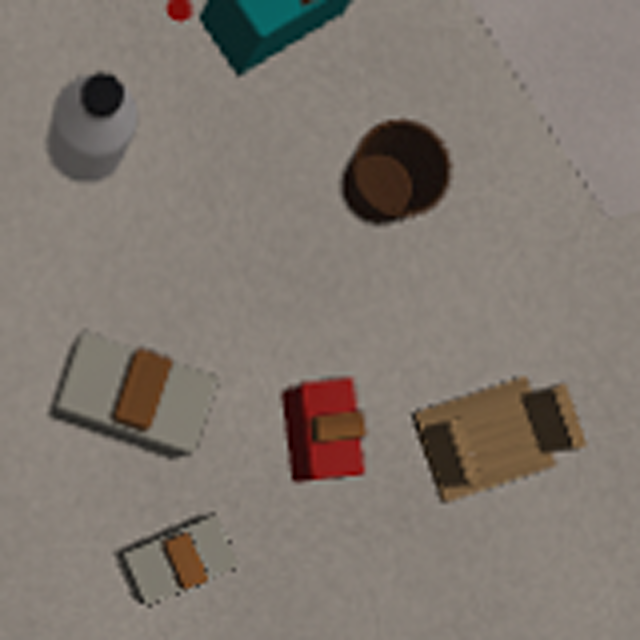

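```bash
cat >> h.py <<'E'
def cloud(p,d,c):
    v,u=np.nonzero(d>0);z=d[v,u].astype(float)
    n=cv2.undistortPoints(np.stack([u,v],1).astype(np.float64)[:,None],np.eye(3)@c.K,np.array([c.k1,0,0,0.]))[:,0]
    X=(np.c_[n,np.ones(len(n))]*z[:,None]-c.t)@c.R
    return u,v,X
def rect(X):
    r=cv2.minAreaRect((X[:,:2]*1000).astype(np.float32));return r,np.round(cv2.boxPoints(r),1).tolist()
E
python3 - <<'E'
from h import *
for tag in ["top0","scene0"]:
    p,d,c=load(tag);u,v,X=cloud(p,d,c);print(tag)
    def box(x0,x1,y0,y1,z0,z1): 
        return X[(X[:,0]>x0)&(X[:,0]<x1)&(X[:,1]>y0)&(X[:,1]<y1)&(X[:,2]>z0)&(X[:,2]<z1)]
    for n,b in dict(wtop=(.47,.6,-.12,.02,.094,.106),rib=(.47,.6,-.12,.02,.13,.142),racktop=(.43,.6,-.42,-.26,.072,.088),rackbase=(.43,.6,-.42,-.26,.006,.018),pot=(.58,.75,-.35,-.2,.06,.08),bottle=(.6,.8,-.1,.05,.13,.16),slab=(.3,.55,.3,.5,.015,.03)).items():
        q=box(*b)
        if len(q)>5:
            r,bp=rect(q);print(n,len(q),np.round(r[0]+r[1]+(r[2],),1),q.mean(0).round(4))
# bar points
p,d,c=load("top0");u,v,X=cloud(p,d,c)
for vv in range(150,262,8):
    m=(v==vv)&(u>172)&(u<240)&(X[:,2]>.03);q=X[m]
    q=q[np.argsort(-q[:,1])];print(vv,[tuple((x*1000).round().astype(int)) for x in q[:6]])
E
```

```text
top0
wtop 556 [538.8 -63.6 100.7  55.9  69.6] [ 0.5381 -0.0625  0.0999]
rib 188 [539.2 -63.3  25.8  50.4  69.3] [ 0.5389 -0.0632  0.1358]
racktop 141 [ 502.8 -330.8   45.9   92.5   15.9] [ 0.5036 -0.3332  0.0793]
rackbase 534 [ 513.6 -335.8  167.2  141.3    4.6] [ 0.5064 -0.3366  0.0118]
pot 156 [ 694.5 -263.9   71.4   70.2   89.2] [ 0.6969 -0.2655  0.0681]
bottle 97 [731.8 -44.   25.7  27.7  44.8] [ 0.7312 -0.0431  0.1489]
slab 1593 [395.2 422.8 141.1 101.6  18.6] [0.3949 0.4226 0.0219]
scene0
wtop 322 [542.  -63.8 100.   56.9  70.7] [ 0.5501 -0.062   0.0994]
rib 105 [541.1 -63.2  26.3  51.9  69. ] [ 0.545  -0.0642  0.1351]
racktop 69 [ 506.2 -331.    45.9   87.7   17.2] [ 0.5096 -0.3296  0.0791]
rackbase 385 [ 505.1 -331.8   75.1   89.6   14.6] [ 0.5116 -0.3315  0.0115]
pot 245 [ 698.4 -264.6   72.5   70.7   26.5] [ 0.6983 -0.265   0.0666]
bottle 134 [737.6 -44.1  28.4  25.8  48.1] [ 0.7413 -0.0439  0.145 ]
slab 721 [397.2 424.  145.8 103.4  18.3] [0.4063 0.4234 0.0218]
150 [(np.int64(688), np.int64(263), np.int64(62)), (np.int64(687), np.int64(259), np.int64(66)), (np.int64(686), 
[... 3120 characters left out ...]
 (np.int64(437), np.int64(263), np.int64(57)), (np.int64(437), np.int64(261), np.int64(55)), (np.int64(437), np.int64(257), np.int64(59))]
246 [(np.int64(415), np.int64(270), np.int64(53)), (np.int64(415), np.int64(267), np.int64(54)), (np.int64(415), np.int64(264), np.int64(53)), (np.int64(415), np.int64(262), np.int64(52)), (np.int64(415), np.int64(258), np.int64(55)), (np.int64(415), np.int64(255), np.int64(58))]
254 [(np.int64(392), np.int64(271), np.int64(51)), (np.int64(392), np.int64(268), np.int64(53)), (np.int64(392), np.int64(264), np.int64(56)), (np.int64(392), np.int64(261), np.int64(56)), (np.int64(392), np.int64(258), np.int64(57)), (np.int64(392), np.int64(255), np.int64(59))]
```

```bash
python3 - <<'E'
from h import *
p,d,c=load("top0");u,v,X=cloud(p,d,c)
print("cam",-c.R.T@c.t)
g=cv2.cvtColor(p,cv2.COLOR_BGR2GRAY).astype(float)
print(g[200,176:204].astype(int)); print(g[240,180:208].astype(int))
# outer edge via depth>3cm jumps
E=[]
for vv in range(156,256):
    q=X[(v==vv)&(u>172)&(u<240)&(X[:,2]>.045)]
    if len(q): E.append(q[np.argmax(q[:,1]),:2]*1000)
E=np.array(E);l=cv2.fitLine(E.astype(np.float32),cv2.DIST_HUBER,0,.01,.01).ravel();print("edge",l,np.degrees(np.arctan2(l[1],l[0])))
# flap free edge (high)
m=(u>170)&(u<240)&(v>130)&(v<230)&(X[:,2]>.03)
F=[]
for vv in range(155,208):
    q=X[m&(v==vv)&(X[:,2]>.11)]
    if len(q): F.append(q[np.argmin(q[:,1])]*1000)
F=np.array(F);l2=cv2.fitLine(F[:,:2].astype(np.float32),cv2.DIST_HUBER,0,.01,.01).ravel();print("free",l2,np.degrees(np.arctan2(l2[1],l2[0])),F[:,2].mean())
a=np.radians(4.3);Rz=np.array([[np.cos(a),np.sin(a)],[-np.sin(a),np.cos(a)]])
O=np.array([.58,.2])
m=(u>165)&(u<240)&(v>130)&(v<270)&(X[:,2]>.03)
L=(X[m][:,:2]-O)@Rz.T*1000;Z=X[m][:,2]*1000
for y0 in range(-80,90,10):
    k=(L[:,1]>=y0)&(L[:,1]<y0+10)
    if k.sum(): print(y0,k.sum(),"x",L[k,0].min().round(1),L[k,0].max().round(1),"z",np.percentile(Z[k],[5,50,95]).round(1))
E
```

```text
cam [0.4564955  0.05881385 1.159203  ]
[133 133 133 124  94  92 110 103 103 103 105 112 116 117 117 117 116 117
 119 120 120 120 119 118 118 118 111 104]
[134 132 134 128  81 103 110 102 103 104 103 103 102 104 106  96  66  72
  85  79 104 130 129 130 128 126 125 125]
edge [9.9708736e-01 7.6267913e-02 5.3102386e+02 2.7919086e+02] 4.374077
free [9.968539e-01 7.926117e-02 5.914697e+02 1.388083e+02] 4.546099 116.93240067113027
-70 79 x -72.4 110.8 z [113.1 117.  121.5]
-60 273 x -75.6 111.9 z [ 39.3 116.4 120. ]
-50 249 x -75.7 112.8 z [105.9 111.1 115.3]
-40 245 x -75.6 112.6 z [102.3 106.3 109.5]
-30 245 x -75.5 112.4 z [ 97.6 101.8 105.7]
-20 236 x -75.6 111.8 z [ 93.   96.9 100.5]
-10 233 x -75.7 112.0 z [87.8 92.6 96. ]
0 230 x -75.8 112.0 z [83.2 87.4 91.4]
10 228 x -75.9 112.8 z [78.3 82.7 86.8]
20 220 x -75.7 112.9 z [73.5 78.2 82.1]
30 301 x -188.5 111.3 z [68.3 72.4 76.3]
40 340 x -189.7 112.1 z [63.9 69.1 74.8]
50 348 x -189.5 112.1 z [59.6 63.5 67.1]
60 343 x -186.3 109.5 z [55.5 59.4 63. ]
70 359 x -203.0 110.6 z [51.6 55.4 58.7]
80 155 x -201.7 111.2 z [50.9 54.1 57.4]
```

```bash
python3 - <<'E'
from h import *
from scipy.spatial.transform import Rotation as Ro
s=robot.observe();R=Ro.from_quat(s["tool_rot"]).as_matrix();print(R.round(3),"jaw yaw",np.degrees(np.arctan2(R[1,2],R[0,2])))
b=np.radians(4.45);B=np.array([[np.cos(b),-np.sin(b)],[np.sin(b),np.cos(b)]]);o=np.array([597.3,212.7])
w=lambda x,y:(o+B@[x,y]).round(1)
print("weight final",w(-155,9),"pre",w(-155,-60))
c=load("top0")[2]
for uu,vv in [(205.5,174.5),(220,174),(207.5,196.3),(220,196)]:
    P=c.plane(uu,vv,.068)*1000;print(P.round(1),(B.T@(P[:2]-o)).round(1))
print((s["ee_pos"]*1000).round(1))
E
```

```text
[[-0.    -0.974  0.225]
 [-0.001  0.225  0.974]
 [-1.    -0.    -0.001]] jaw yaw 77.00620883208663
weight final [442.1 209.6] pre [447.4 140.9]
[614.2 206.6  68. ] [16.4 -7.4]
[614.4 165.6  68. ] [ 13.4 -48.3]
[552.4 201.9  68. ] [-45.6  -7.3]
[552.2 166.7  68. ] [-48.5 -42.4]
[151.7 657.3 238.9]
```

```bash
python3 -m crank '[{"linear":[15,-28,5],"yaw":0},{"linear":[34,-63,10],"yaw":0},{"linear":[53,-98,10],"yaw":-1},{"linear":[72,-133,10],"yaw":-2},{"linear":[91,-168,10],"yaw":-3}]' 1
```

```text
clock: 0.65
ee_pos: [0.2434, 0.4881, 0.2495]
tool_rot: [-0.425, 0.565, 0.425, 0.565]
ft_force: [0.0, 0.3, -0.1]
grip_width: 0.0876
```

Tracking is good, so I'm continuing. The remaining shift to the point above the weight is about (297,-552), with yaw -4.5.

```bash
python3 -m crank '[{"linear":[20,-37,0],"yaw":0},{"linear":[40,-74,0],"yaw":-1},{"linear":[60,-111,0],"yaw":-2},{"linear":[80,-148,0],"yaw":-3},{"linear":[100,-185,0],"yaw":-4}]'; python3 -m crank '[{"linear":[20,-37,0],"yaw":0},{"linear":[40,-74,0],"yaw":0},{"linear":[60,-111,0],"yaw":0},{"linear":[80,-148,0],"yaw":0},{"linear":[100,-185,0],"yaw":0}]'; python3 -m crank '[{"linear":[20,-37,0],"yaw":0},{"linear":[40,-74,0],"yaw":0},{"linear":[60,-111,0],"yaw":0},{"linear":[80,-150,0],"yaw":0},{"linear":[91,-170,0],"yaw":0}]'
```

```text
clock: 1.15
ee_pos: [0.3432, 0.303, 0.2497]
tool_rot: [-0.405, 0.579, 0.405, 0.579]
ft_force: [0.6, 0.8, 0.5]
grip_width: 0.0876
clock: 1.65
ee_pos: [0.4432, 0.1181, 0.2497]
tool_rot: [-0.406, 0.579, 0.406, 0.579]
ft_force: [0.4, 0.9, 0.0]
grip_width: 0.0877
clock: 2.15
ee_pos: [0.5346, -0.0541, 0.2498]
tool_rot: [-0.405, 0.58, 0.404, 0.58]
ft_force: [0.0, 0.5, 1.2]
grip_width: 0.0882
```

```bash
python3 - <<'E'
from h import *
from scipy.spatial.transform import Rotation as Ro
s=robot.observe();R=Ro.from_quat(s["tool_rot"]).as_matrix();print("jaw yaw",np.degrees(np.arctan2(R[1,2],R[0,2])),s["ee_pos"],s["q"].round(2))
p,d,c=snap("wrist","w1");u,v,X=cloud(p,d,c)
for n,a,b in [("top",.094,.105),("rib",.13,.142)]:
    q=X[(np.abs(X[:,0]-.54)<.09)&(np.abs(X[:,1]+.063)<.09)&(X[:,2]>a)&(X[:,2]<b)]
    if len(q)>9: print(n,len(q),rect(q)[0])
E
```

```text
jaw yaw 69.79172277276831 [ 0.53458904 -0.05413864  0.24979204] [-0.46  0.26  0.54  1.9  -0.15  1.02  1.36]
top 4247 ((538.2801513671875, -64.35783386230469), (100.13185119628906, 55.62687683105469), 69.72807312011719)
rib 1707 ((538.4695434570312, -64.15475463867188), (25.896697998046875, 49.62010192871094), 68.55774688720703)
```

View pics/w1.png

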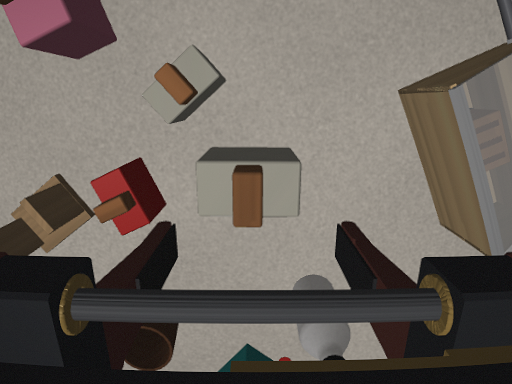

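The weight's rib is centred at (538.5,-64), with its length at 69.7°, which matches the jaw. I'll descend to TCP z = 122.

```bash
python3 -m crank '[{"linear":[4,-10,-10],"yaw":0},{"linear":[4,-10,-45],"yaw":0},{"linear":[4,-10,-85],"yaw":0},{"linear":[4,-10,-115],"yaw":0},{"linear":[4,-10,-128],"yaw":0}]'; python3 -m crank '[{"linear":[0,0,0],"yaw":0},{"linear":[0,0,0],"yaw":0},{"linear":[0,0,0],"yaw":0},{"linear":[0,0,0],"yaw":0},{"linear":[0,0,0],"yaw":0}]' -0.8 45; python3 -m crank '[{"linear":[0,0,0],"yaw":0},{"linear":[0,0,0],"yaw":0},{"linear":[0,0,1],"yaw":0},{"linear":[0,0,3],"yaw":0},{"linear":[0,0,6],"yaw":0}]'
```

```text
clock: 2.7
ee_pos: [0.5358, -0.0598, 0.119]
tool_rot: [-0.405, 0.581, 0.407, 0.578]
ft_force: [-0.2, 0.0, 0.4]
grip_width: 0.0875
clock: 3.2
ee_pos: [0.5384, -0.0602, 0.1226]
tool_rot: [-0.406, 0.579, 0.405, 0.58]
ft_force: [0.8, 0.0, -0.9]
grip_width: 0.0515
clock: 3.7
ee_pos: [0.5366, -0.0599, 0.1268]
tool_rot: [-0.405, 0.58, 0.406, 0.578]
ft_force: [-0.1, 0.3, -6.9]
grip_width: 0.0257
```

```bash
python3 -m crank '[{"linear":[-4,8,8],"yaw":3},{"linear":[-20,30,14],"yaw":8},{"linear":[-40,56,14],"yaw":14},{"linear":[-60,82,14],"yaw":20},{"linear":[-76,104,14],"yaw":25}]'; python3 -m crank '[{"linear":[-5,30,0],"yaw":0},{"linear":[-9,60,0],"yaw":0},{"linear":[-13,85,0],"yaw":0},{"linear":[-15,94,0],"yaw":0},{"linear":[-15,94,0],"yaw":0}]'; python3 - <<'E'
from h import *
from scipy.spatial.transform import Rotation as Ro
s=robot.observe();R=Ro.from_quat(s["tool_rot"]).as_matrix();print("jaw yaw",np.degrees(np.arctan2(R[1,2],R[0,2])),s["ee_pos"],s["ft_force"])
for n in ["top","scene"]:
    p,d,c=snap(n,n+"2");u,v,X=cloud(p,d,c)
    q=X[(np.abs(X[:,0]-.45)<.07)&(np.abs(X[:,1]-.13)<.09)&(X[:,2]>.1)&(X[:,2]<.125)]
    q=X[(X[:,0]>.40)&(X[:,0]<.49)&(X[:,1]>.06)&(X[:,1]<.22)&(X[:,2]>.05)&(X[:,2]<.125)]
    if len(q)>9: print(n,len(q),rect(q)[0],np.percentile(q[:,2],[10,50,90]))
    if n=="top": crop(p,160,120,330,290,4,"c3")
E
```

```text
clock: 4.2
ee_pos: [0.4598, 0.0456, 0.1418]
tool_rot: [-0.523, 0.476, 0.524, 0.476]
ft_force: [-0.5, -0.4, -6.9]
grip_width: 0.0257
clock: 4.7
ee_pos: [0.446, 0.1393, 0.1418]
tool_rot: [-0.522, 0.476, 0.523, 0.476]
ft_force: [-0.6, 0.7, -7.2]
grip_width: 0.0261
jaw yaw 95.27804754616727 [0.44603435 0.13931061 0.14182084] [-0.64584282  0.65844643 -7.19062113]
top 47 ((450.2912292480469, 93.29633331298828), (32.30595016479492, 7.698395252227783), 5.379995346069336) [0.07863589 0.11872675 0.12121524]
scene 722 ((453.2579650878906, 137.35362243652344), (57.9024543762207, 101.31334686279297), 4.556334018707275) [0.06427491 0.1037678  0.11993464]
```

View pics/c3.png

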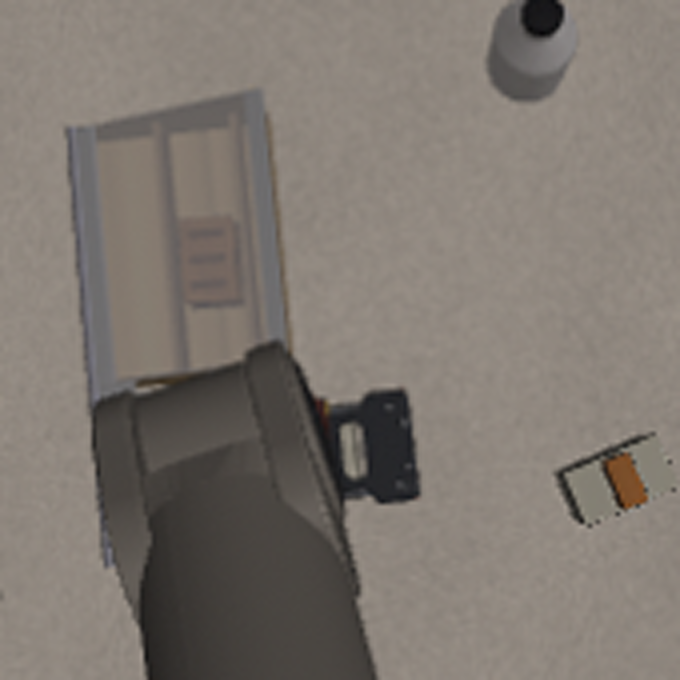

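View pics/scene2.png

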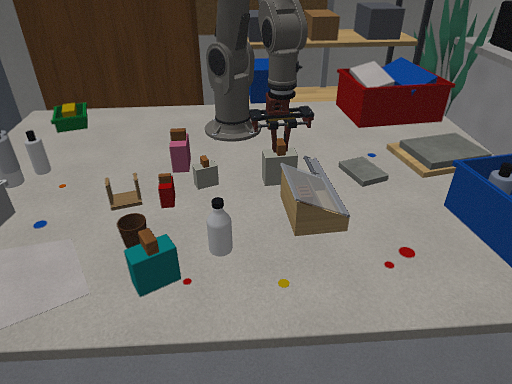

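Weight is held, its centre near (449,139) and its bottom about 19 mm up. I'll lower it now, clear of the roller.

```bash
python3 -m crank '[{"linear":[-1,0,-4],"yaw":-0.8},{"linear":[-1,0,-9],"yaw":-0.8},{"linear":[-1,0,-14],"yaw":-0.8},{"linear":[-1,0,-17],"yaw":-0.8},{"linear":[-1,0,-17],"yaw":-0.8}]'; python3 -m crank '[{"linear":[0,0,-1],"yaw":0},{"linear":[0,0,-2],"yaw":0},{"linear":[0,0,-2],"yaw":0},{"linear":[0,0,-2],"yaw":0},{"linear":[0,0,-2],"yaw":0}]'
```

```text
clock: 5.3
ee_pos: [0.4454, 0.1373, 0.124]
tool_rot: [-0.518, 0.482, 0.518, 0.481]
ft_force: [-0.4, 0.7, -8.5]
grip_width: 0.0256
clock: 5.8
ee_pos: [0.4459, 0.1378, 0.1228]
tool_rot: [0.518, -0.481, -0.518, -0.481]
ft_force: [0.2, -0.2, -7.0]
grip_width: 0.0256
```

```bash
python3 -m crank '[{"linear":[0,0,-2],"yaw":0},{"linear":[0,3,-2],"yaw":0},{"linear":[-1,10,-2],"yaw":0},{"linear":[-2,18,-2],"yaw":0},{"linear":[-2,26,-2],"yaw":0}]';  python3 -m crank '[{"linear":[-1,7,0],"yaw":0},{"linear":[-1,14,0],"yaw":0},{"linear":[-2,20,0],"yaw":0},{"linear":[-2,25,0],"yaw":0},{"linear":[-2,25,0],"yaw":0}]'; python3 - <<'E'
from h import *
p,d,c=snap("scene","scene3");crop(p,210,100,370,250,4,"c4")
E
```

```text
clock: 6.3
ee_pos: [0.4468, 0.1617, 0.1226]
tool_rot: [0.519, -0.481, -0.516, -0.483]
ft_force: [5.4, -12.1, -0.1]
grip_width: 0.0257
clock: 6.8
ee_pos: [0.4451, 0.1867, 0.1225]
tool_rot: [0.519, -0.481, -0.516, -0.483]
ft_force: [3.1, -10.2, 6.9]
grip_width: 0.0261
```

View pics/c4.png

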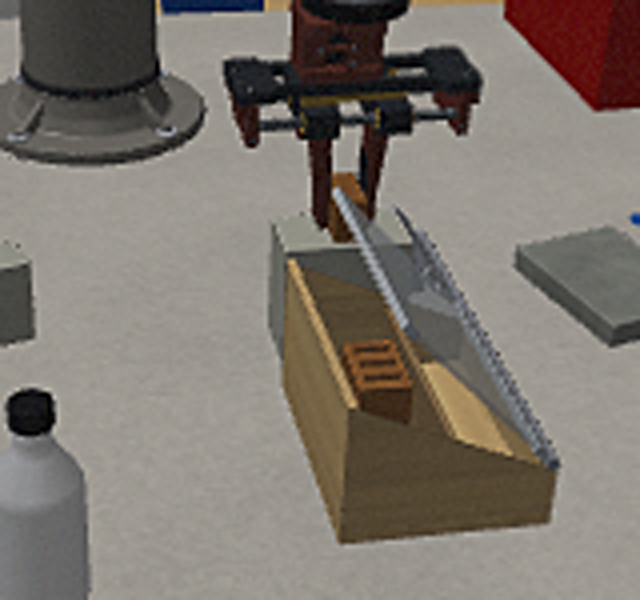

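```bash
python3 -m crank '[{"linear":[-1,6,0],"yaw":0},{"linear":[-2,12,0],"yaw":0},{"linear":[-3,17,0],"yaw":0},{"linear":[-4,21,0],"yaw":0},{"linear":[-4,23,0],"yaw":0}]';  python3 -m crank '[{"linear":[0,0,0],"yaw":0},{"linear":[0,0,0],"yaw":0},{"linear":[0,0,0],"yaw":0},{"linear":[0,0,0],"yaw":0},{"linear":[0,0,0],"yaw":0}]'; python3 - <<'E'
from h import *
from scipy.spatial.transform import Rotation as Ro
s=robot.observe();R=Ro.from_quat(s["tool_rot"]).as_matrix();print("jaw yaw",np.degrees(np.arctan2(R[1,2],R[0,2])),s["ee_pos"],s["ft_force"])
p,d,c=snap("scene","scene4");crop(p,210,100,370,250,4,"c5")
u,v,X=cloud(p,d,c)
b=np.radians(4.45);B=np.array([[np.cos(b),-np.sin(b)],[np.sin(b),np.cos(b)]]);o=np.array([.5973,.2127])
L=np.c_[(X[:,:2]-o)@B,X[:,2]]*1000
q=L[(abs(L[:,0]+155)<60)&(abs(L[:,1]-9)<70)&(L[:,2]>94)&(L[:,2]<106)];print(len(q),q.min(0),q.max(0))
q=L[(abs(L[:,0])<80)&(L[:,1]>-30)&(L[:,2]>120)&(L[:,1]<120)]
if len(q)>9:
  print(len(q),q[::max(1,len(q)//8)].round(0).tolist())
E
```

```text
clock: 7.35
ee_pos: [0.441, 0.2104, 0.1224]
tool_rot: [0.519, -0.481, -0.516, -0.483]
ft_force: [3.6, -8.1, 4.1]
grip_width: 0.0259
clock: 7.85
ee_pos: [0.4409, 0.2105, 0.1224]
tool_rot: [0.519, -0.48, -0.516, -0.483]
ft_force: [3.9, -6.9, 5.7]
grip_width: 0.0262
jaw yaw 94.08897448588233 [0.44094607 0.21049869 0.12240032] [ 3.94412231 -6.85052905  5.72913152]
314 [-208.99678987  -41.88203805   94.03634322] [-97.70365837  69.81332331 105.74788278]
632 [[-76.0, 54.0, 208.0], [-42.0, 54.0, 188.0], [-30.0, 54.0, 176.0], [55.0, 53.0, 209.0], [75.0, 51.0, 208.0], [-31.0, 59.0, 135.0], [77.0, 54.0, 184.0], [35.0, 59.0, 139.0]]
```

View pics/c5.png

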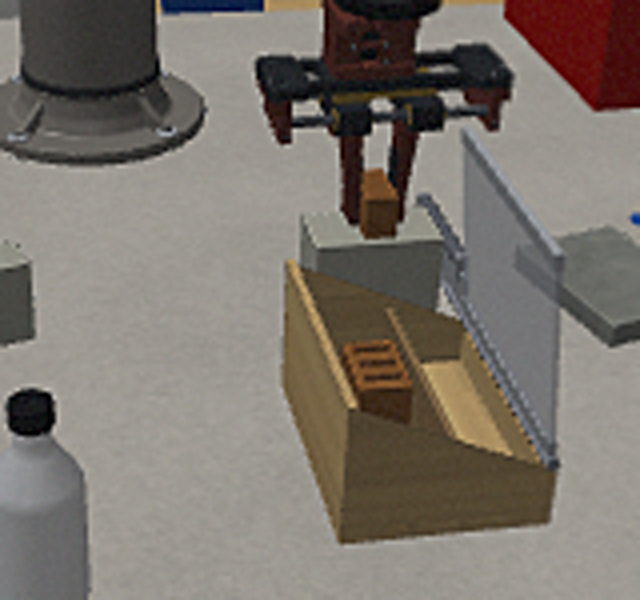

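Flap plane is at about 85° (opening about 1.05 rad), so the weight is in its window. I'll release gently and rise.

```bash
python3 -m crank '[{"linear":[0,0,0],"yaw":0},{"linear":[0,0,0],"yaw":0},{"linear":[0,0,0],"yaw":0},{"linear":[0,0,0],"yaw":0},{"linear":[0,0,0],"yaw":0}]' -0.1 45;  python3 -m crank '[{"linear":[0,0,8],"yaw":0},{"linear":[0,0,25],"yaw":0},{"linear":[0,0,55],"yaw":0},{"linear":[0,0,95],"yaw":0},{"linear":[0,0,140],"yaw":0}]'; python3 - <<'E'
from h import *
p,d,c=snap("scene","scene5");crop(p,210,100,370,250,4,"c6")
u,v,X=cloud(p,d,c)
b=np.radians(4.45);B=np.array([[np.cos(b),-np.sin(b)],[np.sin(b),np.cos(b)]]);o=np.array([.5973,.2127])
L=np.c_[(X[:,:2]-o)@B,X[:,2]]*1000
q=L[(abs(L[:,0])<80)&(L[:,1]>-30)&(L[:,2]>120)&(L[:,1]<120)];
l=np.polyfit(q[:,2],q[:,1],1);print(len(q),l,"flap rad",np.arctan2(1,-l[0])-np.radians(25))
q=X[(X[:,2]>.063)&(X[:,2]<.073)&(abs(L[:,0]+16)<45)&(abs(L[:,1]+24)<22)];print("block",len(q),rect(q),)
E
```

```text
clock: 8.4
ee_pos: [0.4377, 0.212, 0.1207]
tool_rot: [-0.518, 0.481, 0.518, 0.481]
ft_force: [-0.1, -0.6, 0.7]
grip_width: 0.0394
clock: 8.9
ee_pos: [0.4371, 0.2112, 0.262]
tool_rot: [-0.518, 0.482, 0.518, 0.481]
ft_force: [1.8, 1.3, -0.2]
grip_width: 0.0397
612 [-0.10693586 72.38875756] flap rad 1.0279329908363812
block 186 (((589.1710815429688, 187.00747680664062), (62.239280700683594, 43.138973236083984), 2.1203882694244385), [[557.2999877929688, 207.39999389648438], [558.9000244140625, 164.3000030517578], [621.0999755859375, 166.60000610351562], [619.5, 209.6999969482422]])
```

View pics/c6.png

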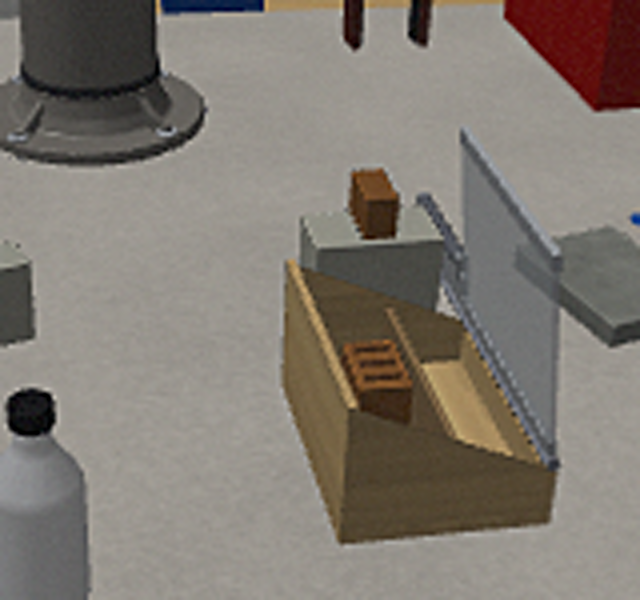

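Flap stays propped (about 1.03 rad). Next I'll move over the block with the jaw along the bin's x.

```bash
python3 -m crank '[{"linear":[25,-5,0],"yaw":-8},{"linear":[55,-12,0],"yaw":-16},{"linear":[85,-18,0],"yaw":-24},{"linear":[115,-25,0],"yaw":-32},{"linear":[135,-28,0],"yaw":-40}]' 1;  python3 -m crank '[{"linear":[7,0,0],"yaw":-8},{"linear":[12,0,0],"yaw":-16},{"linear":[12,0,0],"yaw":-24},{"linear":[12,0,0],"yaw":-32},{"linear":[12,0,0],"yaw":-40}]';python3 -m crank '[{"linear":[0,0,0],"yaw":-5},{"linear":[0,0,0],"yaw":-9.5},{"linear":[0,0,0],"yaw":-9.5},{"linear":[0,0,0],"yaw":-9.5},{"linear":[0,0,0],"yaw":-9.5}]'; python3 - <<'E'
from h import *
from scipy.spatial.transform import Rotation as Ro
s=robot.observe();R=Ro.from_quat(s["tool_rot"]).as_matrix();print("jaw yaw",np.degrees(np.arctan2(R[1,2],R[0,2])),s["ee_pos"],s["q"].round(2))
p,d,c=snap("wrist","w6");u,v,X=cloud(p,d,c)
b=np.radians(4.45);B=np.array([[np.cos(b),-np.sin(b)],[np.sin(b),np.cos(b)]]);o=np.array([.5973,.2127])
L=np.c_[(X[:,:2]-o)@B,X[:,2]]*1000
hsv=cv2.cvtColor(p,cv2.COLOR_BGR2HSV)[v,u]
q=L[(L[:,2]>66)&(L[:,2]<71)&(abs(L[:,0]+12)<55)&(abs(L[:,1]+22)<30)];print("block in bin",len(q),rect(q/1000)[0],q.min(0),q.max(0))
E
```

```text
clock: 9.45
ee_pos: [0.5746, 0.1827, 0.261]
tool_rot: [-0.32, 0.63, 0.32, 0.631]
ft_force: [-0.5, 0.7, -0.6]
grip_width: 0.0758
clock: 9.95
ee_pos: [0.5847, 0.1838, 0.2609]
tool_rot: [-0.085, 0.702, 0.085, 0.702]
ft_force: [-0.6, -0.7, -1.0]
grip_width: 0.088
clock: 10.45
ee_pos: [0.5847, 0.1838, 0.2608]
tool_rot: [-0.03, 0.706, 0.03, 0.707]
ft_force: [-0.5, -0.8, 0.6]
grip_width: 0.0877
jaw yaw 4.79824321068459 [0.58474362 0.18375757 0.26077426] [-0.92  0.42  0.69  1.72 -0.29  1.11 -0.05]
block in bin 1794 ((-12.082149505615234, -19.91982078552246), (82.1463394165039, 55.66006851196289), 0.1590777337551117) [-53.08388338 -47.70562948  66.00186461] [29.06161764  7.98382614 70.05754146]
```

View pics/w6.png

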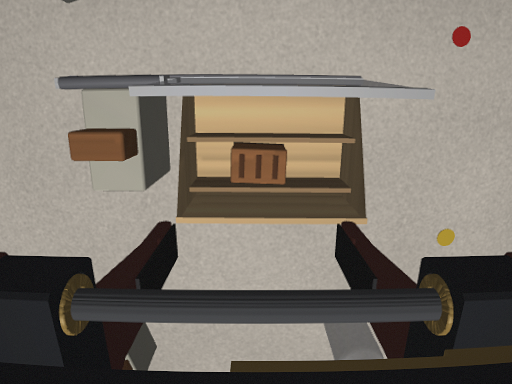

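The wrist view shows the block at (231-287, 146-184) between the rails, and the weight against the ear at left. I'll mask the block by colour.

```bash
python3 - <<'E'
from h import *
p,d,c=load("w6");u,v,X=cloud(p,d,c)
b=np.radians(4.45);B=np.array([[np.cos(b),-np.sin(b)],[np.sin(b),np.cos(b)]]);o=np.array([.5973,.2127])
hsv=cv2.cvtColor(p,cv2.COLOR_BGR2HSV)
print(hsv[165,250],hsv[188,260],hsv[165,300],hsv[139,260],hsv[149,235])
m=(X[:,2]>.066)&(X[:,2]<.0705)&(u>222)&(u<296)&(v>140)&(v<188)&(hsv[v,u][:,1]>115)
r=rect(X[m]);print("block",m.sum(),r)
img=np.zeros(p.shape[:2],np.uint8);img[v[m],u[m]]=255;x,y,w,h=cv2.boundingRect(img);print(x,y,w,h)
P=np.array([c.plane(a,bb,.068)[:2] for a,bb in [(x-.5,y+h/2),(x+w-.5,y+h/2),(x+w/2,y-.5),(x+w/2,y+h-.5)]])
print(P.round(4),((P-o)@B*1000).round(1))
# rails top z=65 , walls
for a,bb,z in [(258,134.5,.065),(258,141.5,.065),(270,186,.065),(320,186,.065),(320,192,.065),(355,192,.065),(190,185,.065),(178,219,.110),(366,219,.110),(272,222,.110)]:
    P=c.plane(a,bb,z)[:2];print((a,bb),P.round(4),((P-o)@B*1000).round(1))
E
```

```text
[ 13 143 128] [ 16 101 136] [ 18  98 198] [ 16 102 143] [ 12 142 117]
block 1780 (((585.9639892578125, 190.49134826660156), (58.93675994873047, 37.52691650390625), 2.28958797454834), [[555.7999877929688, 208.10000610351562], [557.2999877929688, 170.60000610351562], [616.2000122070312, 172.89999389648438], [614.7000122070312, 210.39999389648438]])
230 148 57 37
[[0.5558 0.1879]
 [0.6166 0.1931]
 [0.585  0.2108]
 [0.5884 0.1707]] [[-43.3 -21.5]
 [ 17.7 -21.1]
 [-12.4  -0.9]
 [-12.1 -41.2]]
(258, 134.5) [0.5833 0.224 ] [-13.   12.4]
(258, 141.5) [0.584  0.2167] [-13.   5.]
(270, 186) [0.6013 0.1693] [  0.6 -43.5]
(320, 186) [0.6561 0.174 ] [ 55.6 -43.2]
(320, 192) [0.657  0.1672] [ 56. -50.]
(355, 192) [0.6961 0.1704] [ 95.2 -49.8]
(190, 185) [0.5135 0.1631] [-87.4 -42.9]
(178, 219) [0.5112 0.1398] [-91.5 -66. ]
(366, 219) [0.6962 0.1553] [ 94.1 -64.9]
(272, 222) [0.6037 0.1446] [  1.1 -68.4]
```

```bash
python3 -m crank '[{"linear":[1,6,-20],"yaw":-0.6},{"linear":[1,6,-60],"yaw":-0.6},{"linear":[1,6,-100],"yaw":-0.6},{"linear":[1,6,-130],"yaw":-0.6},{"linear":[1,6,-140],"yaw":-0.6}]';  python3 -m crank '[{"linear":[0,0,0],"yaw":0},{"linear":[0,0,0],"yaw":0},{"linear":[0,0,0],"yaw":0},{"linear":[0,0,0],"yaw":0},{"linear":[0,0,0],"yaw":0}]'; python3 - <<'E'
from h import *
p,d,c=snap("scene","scene7");crop(p,210,100,370,250,4,"c7")
E
```

```text
clock: 11.0
ee_pos: [0.5838, 0.1893, 0.1176]
tool_rot: [-0.026, 0.708, 0.025, 0.705]
ft_force: [0.1, -0.1, 0.0]
grip_width: 0.0877
clock: 11.5
ee_pos: [0.5863, 0.19, 0.1216]
tool_rot: [-0.025, 0.706, 0.026, 0.707]
ft_force: [0.2, -0.6, 1.2]
grip_width: 0.0875
```

View pics/c7.png

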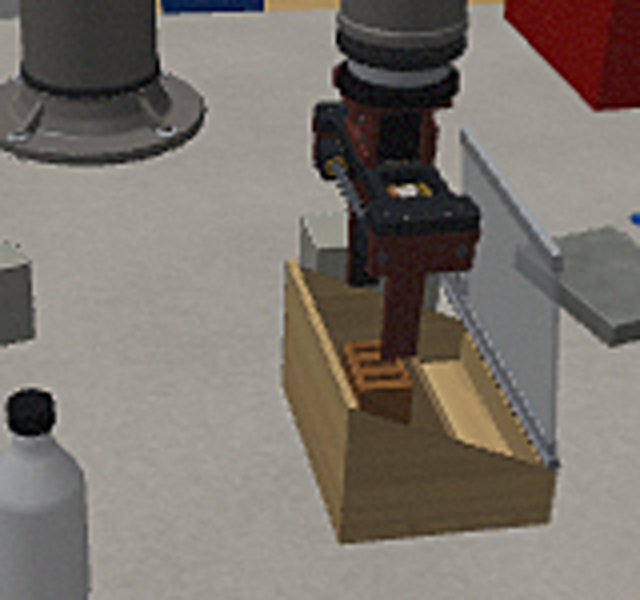

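```bash
python3 -m crank '[{"linear":[-0.5,0,-15],"yaw":0},{"linear":[-0.5,0,-35],"yaw":0},{"linear":[-0.5,0,-52],"yaw":0},{"linear":[-0.5,0,-64],"yaw":0},{"linear":[-0.5,0,-71],"yaw":0}]';  python3 -m crank '[{"linear":[0,0,0],"yaw":0},{"linear":[0,0,0],"yaw":0},{"linear":[0,0,0],"yaw":0},{"linear":[0,0,0],"yaw":0},{"linear":[0,0,0],"yaw":0}]' 0.1 20;  python3 -m crank '[{"linear":[0,0,0],"yaw":0},{"linear":[0,0,0],"yaw":0},{"linear":[0,0,3],"yaw":0},{"linear":[0,0,8],"yaw":0},{"linear":[0,0,15],"yaw":0}]'
```

```text
clock: 12.05
ee_pos: [0.5846, 0.1894, 0.0479]
tool_rot: [-0.026, 0.707, 0.025, 0.706]
ft_force: [0.7, 0.1, 0.1]
grip_width: 0.088
clock: 12.55
ee_pos: [0.5859, 0.1899, 0.0504]
tool_rot: [-0.025, 0.706, 0.026, 0.707]
ft_force: [0.6, 0.7, 2.5]
grip_width: 0.0601
clock: 13.05
ee_pos: [0.5847, 0.1896, 0.0646]
tool_rot: [-0.025, 0.707, 0.025, 0.706]
ft_force: [-0.2, 0.3, -1.2]
grip_width: 0.0601
```

```bash
python3 -m crank '[{"linear":[0,0,15],"yaw":0},{"linear":[0,0,45],"yaw":0},{"linear":[0,0,80],"yaw":0},{"linear":[0,0,110],"yaw":0},{"linear":[0,0,125],"yaw":0}]';  python3 -m crank '[{"linear":[-1,-10,5],"yaw":-5},{"linear":[-4,-40,5],"yaw":-13},{"linear":[-7,-75,5],"yaw":-21},{"linear":[-10,-110,5],"yaw":-29},{"linear":[-13,-145,5],"yaw":-37}]'; python3 -m crank '[{"linear":[-1,-20,-15],"yaw":-8},{"linear":[-2,-33,-40],"yaw":-16},{"linear":[-2,-35,-65],"yaw":-24},{"linear":[-2,-35,-85],"yaw":-32},{"linear":[-2,-35,-100],"yaw":-40}]';  python3 -m crank '[{"linear":[0,0,-15],"yaw":-1},{"linear":[0,0,-28],"yaw":-1},{"linear":[0,0,-36],"yaw":-1},{"linear":[0,0,-41],"yaw":-1},{"linear":[0,0,-43],"yaw":-1}]'
```

```text
clock: 13.55
ee_pos: [0.5866, 0.1897, 0.1934]
tool_rot: [-0.024, 0.705, 0.026, 0.708]
ft_force: [-0.4, 0.3, -0.9]
grip_width: 0.06
clock: 14.05
ee_pos: [0.5716, 0.0436, 0.1947]
tool_rot: [0.202, 0.678, -0.202, 0.677]
ft_force: [-0.0, 0.2, -1.6]
grip_width: 0.0595
clock: 14.55
ee_pos: [0.5694, 0.0097, 0.0933]
tool_rot: [0.421, 0.568, -0.422, 0.567]
ft_force: [0.6, -0.5, -0.3]
grip_width: 0.0601
clock: 15.05
ee_pos: [0.5703, 0.0097, 0.0515]
tool_rot: [0.425, 0.565, -0.425, 0.565]
ft_force: [-0.8, 0.3, -0.2]
grip_width: 0.0606
```

```bash
python3 -m crank '[{"linear":[0,0,-3],"yaw":0},{"linear":[0,0,-6],"yaw":0},{"linear":[0,0,-9],"yaw":0},{"linear":[0,0,-11],"yaw":0},{"linear":[0,0,-11],"yaw":0}]'; python3 -m crank '[{"linear":[0,0,-1],"yaw":0},{"linear":[0,0,-2],"yaw":0},{"linear":[0,0,-3],"yaw":0},{"linear":[0,0,-3],"yaw":0},{"linear":[0,0,-3],"yaw":0}]'
```

```text
clock: 15.55
ee_pos: [0.5702, 0.0098, 0.0405]
tool_rot: [0.425, 0.565, -0.425, 0.565]
ft_force: [0.0, -0.4, -1.0]
grip_width: 0.06
clock: 16.05
ee_pos: [0.5704, 0.0098, 0.0384]
tool_rot: [0.425, 0.565, -0.425, 0.565]
ft_force: [-2.7, 0.8, 7.1]
grip_width: 0.0602
```

Contact on the table (7 N). I'll release and rise.

```bash
python3 -m crank '[{"linear":[0,0,0],"yaw":0},{"linear":[0,0,1],"yaw":0},{"linear":[0,0,1],"yaw":0},{"linear":[0,0,1],"yaw":0},{"linear":[0,0,1],"yaw":0}]' 1 20; python3 -m crank '[{"linear":[0,0,15],"yaw":0},{"linear":[0,0,45],"yaw":0},{"linear":[0,0,85],"yaw":5},{"linear":[0,0,125],"yaw":13},{"linear":[0,0,160],"yaw":21}]';  python3 -m crank '[{"linear":[0,0,0],"yaw":8},{"linear":[0,0,0],"yaw":16},{"linear":[0,0,0],"yaw":24},{"linear":[0,0,0],"yaw":32},{"linear":[0,0,0],"yaw":40}]';python3 -m crank '[{"linear":[0,0,0],"yaw":8},{"linear":[0,0,0],"yaw":16},{"linear":[0,0,0],"yaw":24},{"linear":[0,0,0],"yaw":29},{"linear":[0,0,0],"yaw":29}]'
cat > blk.py <<'E'
from h import *
from scipy.spatial.transform import Rotation as Ro
s=robot.observe();R=Ro.from_quat(s["tool_rot"]).as_matrix();print("jaw yaw",np.degrees(np.arctan2(R[1,2],R[0,2])),s["ee_pos"],s["q"].round(2))
for n in ["wrist","top","scene"]:
    p,d,c=snap(n,n+"8");u,v,X=cloud(p,d,c)
    q=X[(X[:,2]>.052)&(X[:,2]<.059)&(abs(X[:,0]-.57)<.06)&(abs(X[:,1]-.01)<.06)]
    if len(q)>9:
        r=rect(q);print("block",n,len(q),r[0],q[:,2].mean())
    if n=="top":
        f=1
    if n=="wrist":
        q=X[(X[:,2]>.074)&(X[:,2]<.088)&(X[:,0]>.43)&(X[:,0]<.6)&(X[:,1]<-.26)&(X[:,1]>-.42)]
        if len(q)>9: print("rack",rect(q)[0])
E
python3 blk.py
```

```text
clock: 16.55
ee_pos: [0.5703, 0.0097, 0.0386]
tool_rot: [0.425, 0.565, -0.425, 0.565]
ft_force: [-0.3, 0.1, -0.0]
grip_width: 0.0877
clock: 17.05
ee_pos: [0.5704, 0.009, 0.2014]
tool_rot: [0.313, 0.633, -0.313, 0.634]
ft_force: [-0.2, -0.2, -0.2]
grip_width: 0.0878
clock: 17.55
ee_pos: [0.5702, 0.0092, 0.1997]
tool_rot: [0.078, 0.703, -0.078, 0.703]
ft_force: [0.7, -0.0, -0.0]
grip_width: 0.0879
clock: 18.05
ee_pos: [0.5703, 0.0091, 0.1996]
tool_rot: [-0.099, 0.7, 0.099, 0.7]
ft_force: [0.4, 0.4, 0.3]
grip_width: 0.0878
jaw yaw 16.082330419168546 [0.5702691  0.00908276 0.19963845] [-0.62  0.4   0.65  1.88 -0.29  0.95  0.44]
block wrist 2527 ((571.1412353515625, 9.462337493896484), (37.68921661376953, 60.12092971801758), 15.245745658874512) 0.05523186706435317
block scene 177 ((574.4095458984375, 9.742393493652344), (41.47732925415039, 59.60395812988281), 13.150175094604492) 0.05592638960916608
```

View pics/wrist8.png

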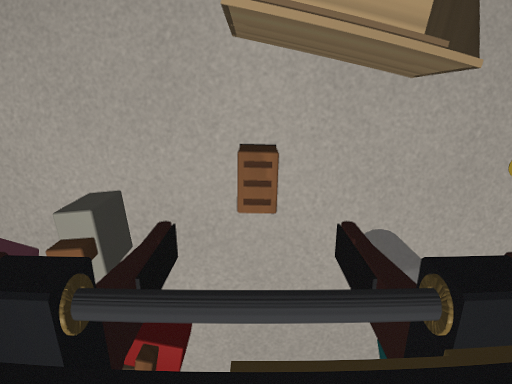

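View pics/scene8.png

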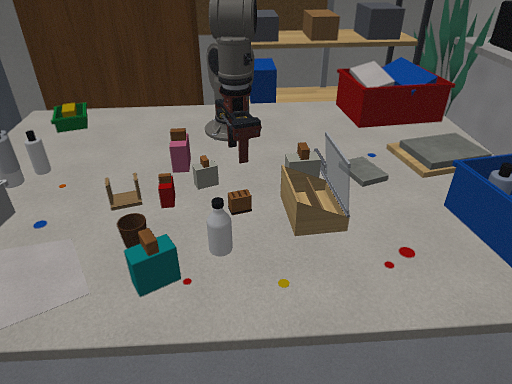

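Block is upright at (571,9.5), with its long axis at 105°. I'll regrasp it by the long sides.

```bash
python3 -m crank '[{"linear":[1,0,-20],"yaw":-0.8},{"linear":[1,0,-60],"yaw":-0.8},{"linear":[1,0,-100],"yaw":-0.8},{"linear":[1,0,-138],"yaw":-0.8},{"linear":[1,0,-162],"yaw":-0.8}]'; python3 -m crank '[{"linear":[0,0,0],"yaw":0},{"linear":[0,0,0],"yaw":0},{"linear":[0,0,0],"yaw":0},{"linear":[0,0,0],"yaw":0},{"linear":[0,0,0],"yaw":0}]' -0.4 20; python3 -m crank '[{"linear":[0,0,0],"yaw":0},{"linear":[0,0,0],"yaw":0},{"linear":[0,0,0],"yaw":0},{"linear":[0,0,0],"yaw":0},{"linear":[0,0,0],"yaw":0}]';python3 -m crank '[{"linear":[0,0,10],"yaw":0},{"linear":[0,0,35],"yaw":0},{"linear":[0,0,70],"yaw":0},{"linear":[0,0,105],"yaw":0},{"linear":[0,0,130],"yaw":0}]'; python3 - <<'E'
from h import *
p,d,c=snap("top","top9");u,v,X=cloud(p,d,c)
q=X[(X[:,2]>.072)&(X[:,2]<.088)&(X[:,0]>.43)&(X[:,0]<.6)&(X[:,1]<-.26)&(X[:,1]>-.42)]
if len(q)>9: print("rack",rect(q)[0],len(q))
E
```

```text
clock: 18.7
ee_pos: [0.5699, 0.0097, 0.0341]
tool_rot: [-0.094, 0.702, 0.093, 0.7]
ft_force: [0.4, -0.0, 0.6]
grip_width: 0.0878
clock: 19.2
ee_pos: [0.5721, 0.0099, 0.0379]
tool_rot: [-0.094, 0.7, 0.094, 0.702]
ft_force: [-0.1, 0.1, -0.0]
grip_width: 0.0516
clock: 19.7
ee_pos: [0.5715, 0.0099, 0.0371]
tool_rot: [-0.094, 0.701, 0.094, 0.701]
ft_force: [-1.3, 0.4, 6.1]
grip_width: 0.038
clock: 20.2
ee_pos: [0.5716, 0.0093, 0.1691]
tool_rot: [-0.094, 0.7, 0.094, 0.701]
ft_force: [0.1, 0.0, -0.3]
grip_width: 0.038
rack ((503.10784912109375, -331.77874755859375), (45.821163177490234, 90.682861328125), 15.794332504272461) 137
```

```bash
python3 -m crank '[{"linear":[-4,-20,15],"yaw":0.8},{"linear":[-11,-55,30],"yaw":0.8},{"linear":[-19,-95,30],"yaw":0.8},{"linear":[-27,-135,30],"yaw":0.8},{"linear":[-35,-175,30],"yaw":0.8}]'; python3 -m crank '[{"linear":[-8,-40,0],"yaw":0},{"linear":[-16,-80,0],"yaw":0},{"linear":[-24,-120,0],"yaw":0},{"linear":[-30,-150,0],"yaw":0},{"linear":[-33,-166,0],"yaw":0}]'; python3 -m crank '[{"linear":[0,0,0],"yaw":0},{"linear":[0,0,0],"yaw":0},{"linear":[0,0,0],"yaw":0},{"linear":[0,0,0],"yaw":0},{"linear":[0,0,0],"yaw":0}]'; cat > rk.py <<'E'
from h import *
import sys
from scipy.spatial.transform import Rotation as Ro
s=robot.observe();R=Ro.from_quat(s["tool_rot"]).as_matrix();print("jaw yaw",np.degrees(np.arctan2(R[1,2],R[0,2])),s["ee_pos"])
for n in ["wrist","scene"]:
    p,d,c=snap(n,n+sys.argv[1]);u,v,X=cloud(p,d,c)
    k=(X[:,0]>.43)&(X[:,0]<.6)&(X[:,1]<-.26)&(X[:,1]>-.42)
    q=X[k&(X[:,2]>.074)&(X[:,2]<.086)]
    if len(q)>9: print(n,"rack top",len(q),rect(q))
    z=s["ee_pos"][2]
    q=X[k&(X[:,2]>z+.012)&(X[:,2]<z+.024)]
    print("blocktop?",len(q),rect(q)[0] if len(q)>9 else 0)
    if n=="scene": crop(p,70,120,230,270,4,"rk"+sys.argv[1])
E
python3 rk.py a
```

```text
clock: 20.75
ee_pos: [0.5355, -0.1666, 0.1968]
tool_rot: [-0.099, 0.7, 0.099, 0.7]
ft_force: [0.4, 0.2, -0.7]
grip_width: 0.0377
clock: 21.25
ee_pos: [0.5013, -0.3347, 0.1967]
tool_rot: [-0.098, 0.701, 0.097, 0.7]
ft_force: [0.2, -0.3, -0.6]
grip_width: 0.0378
clock: 21.75
ee_pos: [0.5038, -0.3301, 0.1966]
tool_rot: [-0.099, 0.7, 0.1, 0.7]
ft_force: [0.0, -0.8, -1.6]
grip_width: 0.0381
jaw yaw 16.202479575225965 [ 0.503772   -0.33014359  0.19661397]
wrist rack top 719 (((491.7732849121094, -293.7822570800781), (45.32091522216797, 10.067941665649414), 16.098051071166992), [[468.6000061035156, -295.20001220703125], [471.3999938964844, -304.8999938964844], [514.9000244140625, -292.29998779296875], [512.0999755859375, -282.70001220703125]])
blocktop? 8356 ((503.5230712890625, -330.1575927734375), (60.067840576171875, 60.46076202392578), 16.03338623046875)
scene rack top 65 (((505.8160705566406, -331.16058349609375), (48.623992919921875, 87.65231323242188), 16.49125099182129), [[470.1000061035156, -296.0], [494.8999938964844, -380.1000061035156], [541.5999755859375, -366.29998779296875], [516.7000122070312, -282.20001220703125]])
blocktop? 141 ((511.0904541015625, -328.3981628417969), (51.04153060913086, 56.64216995239258), 16.12438201904297)
```

View pics/wrista.png

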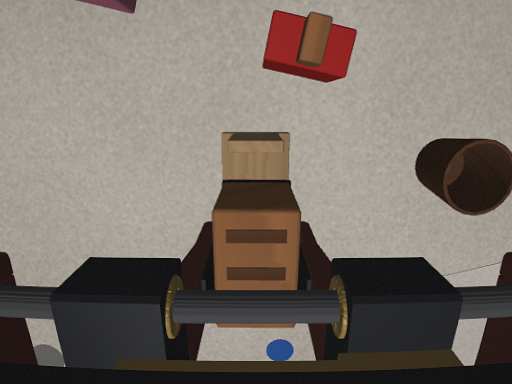

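View pics/rka.png

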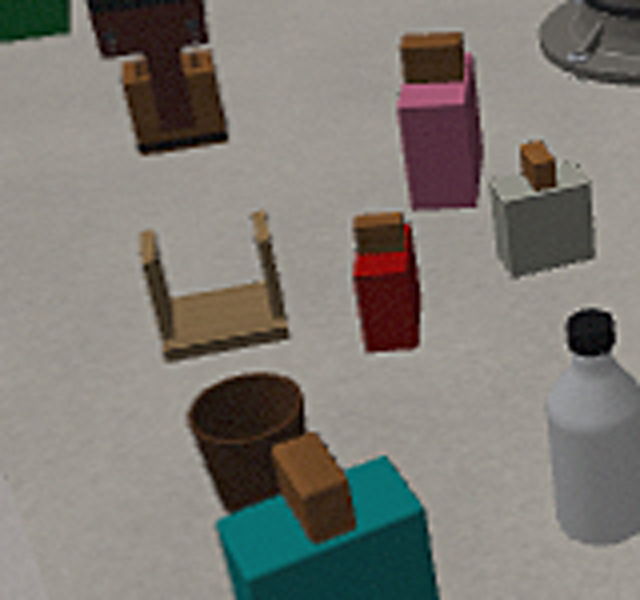

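The wrist view shows the +y cheek at (256,135); the rack centre works out at (503,-332). The block needs a shift of about (-0.5,-2) mm. I'll lower to just above the cheeks and check.

```bash
python3 -m crank '[{"linear":[-0.5,-2,-10],"yaw":0},{"linear":[-0.5,-2,-30],"yaw":0},{"linear":[-0.5,-2,-50],"yaw":0},{"linear":[-0.5,-2,-62],"yaw":0},{"linear":[-0.5,-2,-68],"yaw":0}]'; python3 -m crank '[{"linear":[0,0,0],"yaw":0},{"linear":[0,0,0],"yaw":0},{"linear":[0,0,0],"yaw":0},{"linear":[0,0,0],"yaw":0},{"linear":[0,0,0],"yaw":0}]';python3 rk.py b
```

```text
clock: 22.35
ee_pos: [0.5021, -0.333, 0.1271]
tool_rot: [-0.099, 0.701, 0.099, 0.699]
ft_force: [-0.2, -0.3, -0.5]
grip_width: 0.038
clock: 22.85
ee_pos: [0.503, -0.3334, 0.1291]
tool_rot: [-0.099, 0.7, 0.099, 0.7]
ft_force: [-0.5, 0.4, -0.1]
grip_width: 0.0378
jaw yaw 16.105852998251933 [ 0.50301017 -0.33340717  0.1291363 ]
wrist rack top 1265 (((491.9918212890625, -293.4499816894531), (45.739410400390625, 9.992395401000977), 15.95277214050293), [[468.6000061035156, -294.8999938964844], [471.3999938964844, -304.5], [515.4000244140625, -292.0], [512.5999755859375, -282.3999938964844]])
blocktop? 8361 ((502.64923095703125, -333.3267517089844), (59.78159713745117, 60.611446380615234), 15.199153900146484)
scene rack top 65 (((504.9692077636719, -331.3668518066406), (50.84135055541992, 87.93177795410156), 15.985834121704102), [[468.3999938964844, -296.1000061035156], [492.6000061035156, -380.6000061035156], [541.5, -366.6000061035156], [517.2999877929688, -282.1000061035156]])
blocktop? 120 ((513.850830078125, -330.2247314453125), (41.25762176513672, 58.66231155395508), 18.538188934326172)
```

View pics/rkb.png

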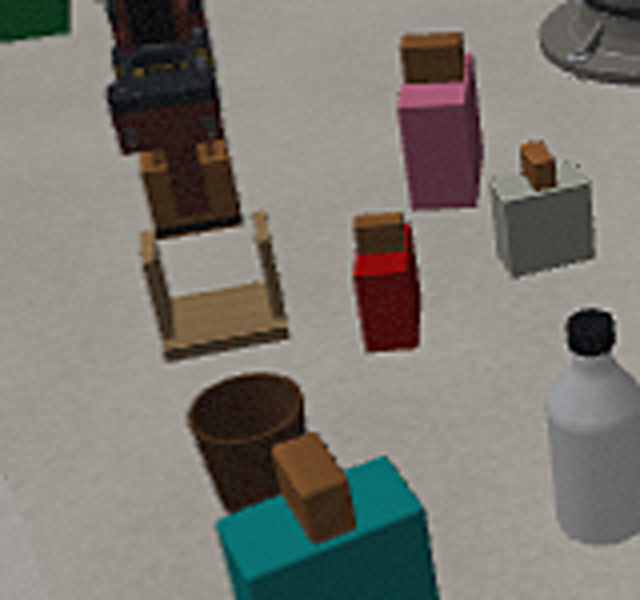

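View pics/wristb.png

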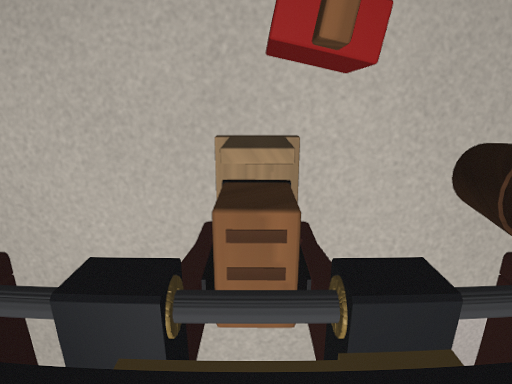

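```bash
python3 -m crank '[{"linear":[0,1,-6],"yaw":0},{"linear":[0,1.2,-18],"yaw":0},{"linear":[0,1.2,-30],"yaw":0},{"linear":[0,1.2,-40],"yaw":0},{"linear":[0,1.2,-45],"yaw":0}]'; python3 -m crank '[{"linear":[0,0,-5],"yaw":0},{"linear":[0,0,-12],"yaw":0},{"linear":[0,0,-19],"yaw":0},{"linear":[0,0,-24],"yaw":0},{"linear":[0,0,-26],"yaw":0}]';python3 -m crank '[{"linear":[0,0,-1],"yaw":0},{"linear":[0,0,-3],"yaw":0},{"linear":[0,0,-5],"yaw":0},{"linear":[0,0,-6],"yaw":0},{"linear":[0,0,-6],"yaw":0}]'; python3 rk.py c
```

```text
clock: 23.45
ee_pos: [0.502, -0.3316, 0.0819]
tool_rot: [-0.099, 0.701, 0.099, 0.699]
ft_force: [0.1, -0.6, -0.9]
grip_width: 0.0378
clock: 23.95
ee_pos: [0.5026, -0.3319, 0.0571]
tool_rot: [-0.099, 0.7, 0.099, 0.7]
ft_force: [-0.4, 0.1, -1.5]
grip_width: 0.0374
clock: 24.45
ee_pos: [0.5027, -0.332, 0.0516]
tool_rot: [-0.099, 0.7, 0.099, 0.7]
ft_force: [0.5, 0.5, -0.6]
grip_width: 0.0382
jaw yaw 16.110526258811745 [ 0.5027468  -0.33198705  0.05156624]
wrist rack top 5932 (((501.9298400878906, -329.6419982910156), (60.838340759277344, 85.49296569824219), 16.314626693725586), [[460.70001220703125, -297.20001220703125], [484.70001220703125, -379.20001220703125], [543.0999755859375, -362.1000061035156], [519.0999755859375, -280.1000061035156]])
blocktop? 10770 ((501.3653869628906, -327.86090087890625), (59.86820983886719, 81.79251098632812), 15.876105308532715)
scene rack top 80 (((510.4725036621094, -329.8264465332031), (51.35029602050781, 87.74060821533203), 16.517940521240234), [[473.3999938964844, -295.1000061035156], [498.29998779296875, -379.20001220703125], [547.5999755859375, -364.6000061035156], [522.5999755859375, -280.5]])
blocktop? 114 ((519.70263671875, -327.43194580078125), (28.765920639038086, 86.89766693115234), 18.07608985900879)
```

View pics/rkc.png

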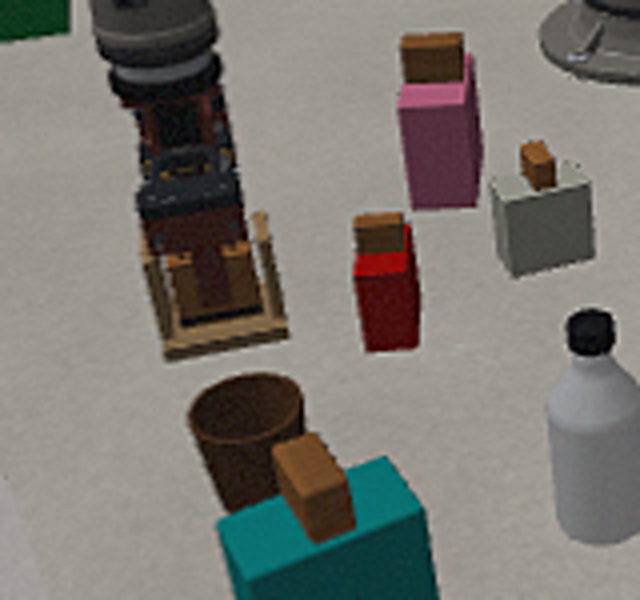

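The block sits cleanly between the cheeks, about 2.5 mm above the base. I'll lower until contact.

```bash
python3 -m crank '[{"linear":[0,0,-0.5],"yaw":0},{"linear":[0,0,-1],"yaw":0},{"linear":[0,0,-2],"yaw":0},{"linear":[0,0,-2.5],"yaw":0},{"linear":[0,0,-2.5],"yaw":0}]'; python3 -m crank '[{"linear":[0,0,-0.5],"yaw":0},{"linear":[0,0,-1],"yaw":0},{"linear":[0,0,-1],"yaw":0},{"linear":[0,0,-1],"yaw":0},{"linear":[0,0,-1],"yaw":0}]'
```

```text
clock: 25.05
ee_pos: [0.5028, -0.3321, 0.0492]
tool_rot: [-0.099, 0.7, 0.099, 0.7]
ft_force: [-0.4, 0.5, 0.2]
grip_width: 0.038
clock: 25.55
ee_pos: [0.5028, -0.3321, 0.0491]
tool_rot: [-0.099, 0.7, 0.099, 0.7]
ft_force: [-2.8, 3.3, 8.9]
grip_width: 0.0377
```

```bash
python3 -m crank '[{"linear":[0,0,0],"yaw":0},{"linear":[0,0,0.5],"yaw":0},{"linear":[0,0,0.5],"yaw":0},{"linear":[0,0,0.5],"yaw":0},{"linear":[0,0,0.5],"yaw":0}]' 0.5; python3 -m crank '[{"linear":[0,0,10],"yaw":0},{"linear":[0,0,35],"yaw":0},{"linear":[0,0,75],"yaw":0},{"linear":[0,0,115],"yaw":0},{"linear":[0,0,150],"yaw":0}]'; python3 -m crank '[{"linear":[0,0,0],"yaw":0},{"linear":[0,0,0],"yaw":0},{"linear":[0,0,0],"yaw":0},{"linear":[0,0,0],"yaw":0},{"linear":[0,0,0],"yaw":0}]'; python3 rk.py d; python3 - <<'E'
from h import *
p,d,c=load("wristd");u,v,X=cloud(p,d,c)
q=X[(X[:,2]>.063)&(X[:,2]<.072)&(X[:,0]>.43)&(X[:,0]<.6)&(X[:,1]<-.26)&(X[:,1]>-.42)];print("block",len(q),rect(q)[0],q[:,2].mean(),q[:,2].std())
p,d,c=load("scened");u,v,X=cloud(p,d,c)
b=np.radians(4.45);B=np.array([[np.cos(b),-np.sin(b)],[np.sin(b),np.cos(b)]]);o=np.array([.5973,.2127])
L=np.c_[(X[:,:2]-o)@B,X[:,2]]*1000
q=L[(abs(L[:,0])<80)&(L[:,1]>-30)&(L[:,2]>120)&(L[:,1]<120)];l=np.polyfit(q[:,2],q[:,1],1);print("flap",np.arctan2(1,-l[0])-np.radians(25))
for n,bx in dict(pot=(.58,.8,-.35,-.2,.06,.08),bottle=(.6,.8,-.1,.05,.13,.16),slab=(.3,.55,.3,.5,.015,.03)).items():
    q=X[(X[:,0]>bx[0])&(X[:,0]<bx[1])&(X[:,1]>bx[2])&(X[:,1]<bx[3])&(X[:,2]>bx[4])&(X[:,2]<bx[5])];print(n,np.round(rect(q)[0][0],1))
E
```

```text
clock: 26.05
ee_pos: [0.5027, -0.3321, 0.0485]
tool_rot: [-0.099, 0.7, 0.099, 0.7]
ft_force: [0.4, -0.1, 0.6]
grip_width: 0.0654
clock: 26.55
ee_pos: [0.5027, -0.3325, 0.2013]
tool_rot: [-0.099, 0.7, 0.099, 0.7]
ft_force: [0.4, -0.9, 0.3]
grip_width: 0.0661
clock: 27.05
ee_pos: [0.5022, -0.3318, 0.1976]
tool_rot: [-0.099, 0.701, 0.099, 0.7]
ft_force: [0.3, -0.9, 0.5]
grip_width: 0.0662
jaw yaw 16.09573298484649 [ 0.50222747 -0.33178686  0.19763847]
wrist rack top 1273 (((503.0917053222656, -331.73114013671875), (45.42465591430664, 89.38444519042969), 16.079545974731445), [[468.8999938964844, -295.1000061035156], [493.6000061035156, -381.0], [537.2999877929688, -368.3999938964844], [512.5, -282.5]])
blocktop? 1094 ((501.7409973144531, -331.1382141113281), (86.86041259765625, 22.198318481445312), 16.22237777709961)
scene rack top 64 (((505.9274597167969, -330.9286193847656), (44.8121223449707, 87.53441619873047), 17.301361083984375), [[471.5, -295.79998779296875], [497.6000061035156, -379.3999938964844], [540.2999877929688, -366.1000061035156], [514.2999877929688, -282.5]])
blocktop? 34 ((507.5281677246094, -320.7517395019531), (82.80857849121094, 18.4031982421875), 0.6718226671218872)
block 2994 ((501.2439270019531, -327.89385986328125), (45.679725646972656, 81.2615737915039), 16.441190719604492) 0.06720432596299027 0.0010605235119285435
flap 1.0285867086637672
pot [ 698.5 -264.3]
bottle [737.2 -44.3]
slab [399.2 426. ]
```

View pics/scened.png

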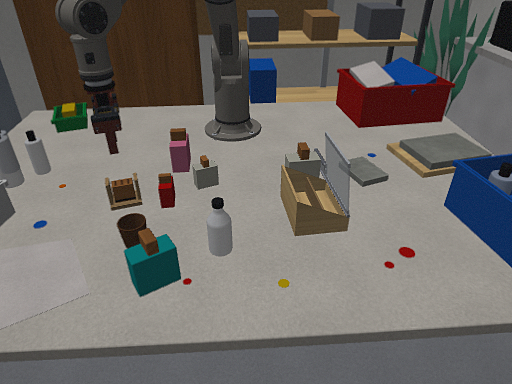

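View pics/wristd.png

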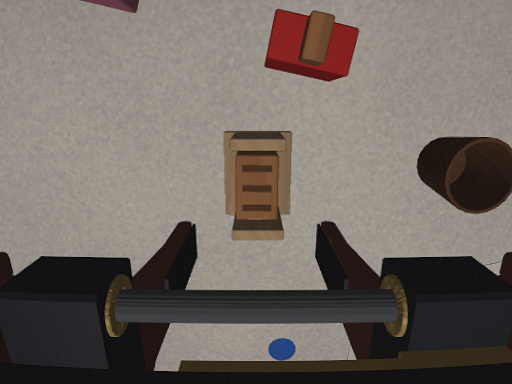

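The block stands upright between the cheeks (wrist view, about (257,187)). The flap is still propped, and the robot is clear of everything.

```bash
python3 -c "
from rig import robot
print(robot.job_done())"
```

```text
the job is handed in; nothing more can be done
None
```

The job is done and handed in after about 27 s of robot time. I set the plaster weight down short of the roller and slid it in, and it now holds the flap open on its own. I lifted the block out by its two ends, stood it on the bare table, let go, took it by its long sides, and lowered it into the rack until it touched.

**Last checks:**
- **Flap:** it reads about 1.03 rad, the same as right after I let go of the weight.
- **Block:** it stands between the cheeks with its top about 67 mm up (68 expected), and the tool is clear of it. My last fit of the block's outline took in parts of the rack, so I judged its seating from that height and the pictures.
- **Bottle and pot:** both are within 0.5 mm of their first readings.
- **Slab:** it reads about 2 mm off in each direction, most likely because the open flap now hides part of it from that camera. The arm never went near it.

**Disagreement:** the top and wrist cameras differ by 2–3 mm on where the bin lies. The flap angle puts the weight's end face about 10 mm short of the hinge axis, within the 5–13 mm asked, while the top camera alone would put it at about 8 mm.

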